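# Level the parcel scale with a wedge

## Task

The parcel scale sits low on the corner nearest you, where one foot is worn short. Take the wooden wedge (the tapered piece, not the flat strip) and gently push its thin end along the bench under that corner until the bubble of the round level on the pan stays centred in its ring, then let go and leave the wedge there carrying the corner. Do not shove the scale along the bench, lean on it or lift it by hand, and leave the level and everything else where they are.

Things in the scene. Friction and masses are not known exactly. Their poses are not given: they have to be found in the camera images.
- low_corner (a point): Bottom of the scale's worn foot, which rests on the bench under the low corner, at (-96, +96) mm from the scale's middle; this corner always points roughly at the robot. The foot is a dome 28 mm across like the other two, but shorter than them by an unknown 3.5 to 7.5 mm, so the scale leans 1 to 2.5 degrees towards it. Axes as the scale's.
- pan (a point): Middle of the top of the scale's stainless pan (236 x 236 mm), 58 mm above the bench; x and y along the pan's sides, z up out of the pan. The low corner lies towards (-1, +1) from it; a sloping display console sticks out 63 mm from the body at +x.
- scale: Parcel scale, loose, about 2.6 kg: dark square body 230 x 230 mm, underside 18 mm above the bench when level, on three domed rubber feet 28 mm across: the worn one at (-96, +96) mm, good ones at (96, 30) and (-30, -96) mm; origin under its middle at bench height. It does not rock; lifting the worn foot turns it about the good two, and lifted too far it leans the other way.
- ring (a point): Centre of the target ring of the round spirit level, which stands loose on the pan: aluminium disc 60 mm across, 14 mm high, pale green face with a black ring 22 mm across. Origin at the ring's centre, 12 mm above the pan; z out of the face.
- level: The round spirit level; origin under its middle; about 170 g, lies loose on the pan.
- bubble (a point): Centre of the level's white bubble, 16 mm across. It moves towards the high side by about 1 mm for each milliradian of tilt, up to 12.5 mm along each of the level's own x and y axes, and takes about a second to settle. It reads centred when the bubble lies inside the black ring.
- wedge: The loose wooden wedge lying flat on the bench: 140 mm long, 32 mm wide, 1.5 mm thick at the thin end and 24.5 mm at the thick end (it rises about 1 in 6), 45 g, smooth hardwood. Origin on its flat underside, 35 mm from the thick end on the centre line; +x points to the thin end, which is 105 mm ahead of the origin; z up.
- wedge_grip (a point): Place to grip the wedge across its 32 mm width: on the centre line, 35 mm from the thick end, 9.5 mm above its underside (the wedge is 18.7 mm thick here). Axes as the wedge's.
- packer_mid (a point): Centre of a flat strip of the same wood, 100 x 46 x 9 mm, of the same thickness all along; not needed, leave it.
- screwdriver: A screwdriver lying on the bench; leave it.
- tape_roll: A roll of brown tape lying flat, 84 mm across, 24 mm high; leave it.
- marker: A black marker pen lying on the bench, 120 mm long; leave it.
- carton: A small carton 100 x 70 x 50 mm; leave it.
- mug: A white mug 80 mm across, 90 mm high; leave it.
- scanner_cradle: A barcode scanner in its charging cradle, fixed, 215 x 92 mm, about 115 mm high; leave it.
Things that resemble listed ones, but are neither listed nor needed, are in the scene too. Of the things shaped like the wedge, the wooden one is meant.

How it is judged:
By the outcome, as a careful person would: the job done as asked, in the order asked, and still so for the second after the job is handed in, with the robot touching nothing.
It also fails if it takes over 54 s, if anything falls off the work surface, if the arm or the gripper's body presses on something with over 40 N, if the wrist force passes 120 N, or if a joint passes its speed limit or range.

## Robot

A 6-joint arm with a two-finger parallel gripper is mounted at the origin on the work surface. World frame = base frame: x ahead of the robot, y to its left, z up, the work surface at z = 0. Lengths are in mm, angles in rad, forces in N, time in s.
With the tool pointing down it reaches from about 300 to 875 mm from the base axis. Payload 4.2 kg.
Tool frame: the origin (TCP) lies midway between the tips of the shut fingers; the grasp point (between the pads) lies grip_depth behind it (grip_depth is the distance from the TCP to the grasp point, in mm); y points along the fingers, z is the direction in which the jaws open and shut, and the axes are right-handed (so a half turn about y gives the same grasp; the last joint's range is limited). The gripper opens to 85 mm and grips with 20 to 120 N. Pads are 22 mm wide; open, the fingers measure 114 mm over their backs; the gripper's body (76 mm by 85 mm) begins 54 mm behind the grasp point. The pads swing forward as they close: fully open they stand 13 mm farther back than shut.
Start: joints at [-1.298, 0.32, 1.565, -0, 1.257, -0.02], TCP at [165.967, -550.542, 231.338] pointing down, gripper open.
Joint ranges: [-3.11, 3.11], [-0.84, 2.01], [0.21, 2.61], [-1.34, 4.49], [0.05, 2.63], [-2.56, 2.56]. Speed limits (rad/s): [2.57, 2.57, 3.14, 3.14, 3.14, 3.14].

## Interface

Orientations are given as a unit quaternion [x, y, z, w].
In Python, from plant import read_state, capture, calibration, finish_job, grip_depth gives the robot as it stands.
- The arm moves only by the tool step_arm, never from a script. Its argument "deltas" is text: rows parted by semicolons, each of 7 numbers parted by spaces: the shift along the tool's x, y, z in m, then the turn, a rotation vector about the tool's x, y, z in degrees, then the finger opening in m, from 0 to 0.0854. In form: dx dy dz rx ry rz fingers; .... A call has exactly 5 rows; each row shifts and turns the commanded pose from where the row before left it, along the tool's axes as they then stand; what a row does not reach is not made up. A row lasts 1/10 s, in which the tool goes at most 50 mm and 8.59 degrees, less where a joint would pass 70% of its speed; a pose out of reach is approached as far as the arm can. A call with a gripper value outside its range is refused whole. The fingers move at their own pace and stop on an object; "squeeze" is the grip in N (left out, the last holds). Time passes only in rows, so rows that do not move let the fingers close, or fill a call up. It gives the time, the measured TCP pose, the force and the opening at its end, in the units of the state.
- read_state(): the state, without advancing time (a new reading comes with each control period).
- capture(name): name is "side" or "top" or "wrist"; returns the picture (420x560x3 uint8, red, green, blue); there is no depth.
- calibration(name): a dict with "fov_y" (degrees; the focal length in pixels is half the picture's height over the tangent of half this angle, whatever the lens; pixels are square), "cx", "cy" (the principal point, pixels), "world_from_camera" (4x4, takes a point from camera to world coordinates); the wrist camera has in their place "mount" (4x4, takes a point from camera to tool coordinates, whose origin is the TCP and whose axes are the tool frame's). Camera axes: x right, y up, looking along -z (the intrinsics and any distortion apply to the point x, -y, -z); pixel columns grow to the right and rows downward; lengths in mm; the calibration is good to about 2 mm. A picture is of the moment at which its call begins: read the wrist's pose just before it. calibration takes no time and is no camera call.
- finish_job(): hands the job in, once; it reports no verdict.
The state is a dict: "t": time; "joints": joint angles; "qvel": joint speeds; "joint_efforts": joint torques, N m; "eef_pos": TCP position; "eef_rot": TCP orientation; "wrist_force": force on the tool from outside, world axes, zero at the start; "ft_torque": the same for the moment, N m; "gripper_width": finger opening in mm.
Only numpy, scipy, OpenCV 4.12 (cv2) and the standard library are available. Lean on these libraries where they do the work, as an engineer would, in place of code of your own. Each camera call takes 0.05 s, during which the arm holds its last target.

## Working session

There is one attempt and no reset: what is moved stays moved. The work goes in short steps, Python scripts to look and compute and a tool call to move; the robot and the scene stay as the last step left them, time stands still between calls to the robot, and variables do not carry over. Pictures are saved under pics/ and viewed, and the job is handed in when it is done.

Besides the shell and the picture viewer there is one more tool, called as name(argument=value, ...), one argument or row to a line, values as JSON. step_arm: Moves the arm, as the interface text tells. Its arguments: {"type":"object","properties":{"deltas":{"type":"string"},"squeeze":{"type":"number"}},"required":["deltas"]}

```bash
ls; mkdir -p pics; python3 - <<'E'
from plant import *
import cv2, json
print(read_state()); print(grip_depth)
for n in ["side","top","wrist"]:
    c=calibration(n); print(n,c)
for n in ["side","top"]:
    im=capture(n); cv2.imwrite(f"pics/{n}0.png",im[:,:,::-1])
E
```

```text
pics
{'t': 0.0, 'joints': array([-1.29797248e+00,  3.20283361e-01,  1.56566756e+00, -1.25120323e-05,
        1.25740725e+00, -2.00007495e-02]), 'qvel': array([-0.00063803, -0.00014266, -0.00028996, -0.0005437 , -0.00147709,
       -0.00070112]), 'joint_efforts': array([-3.84082869e-04, -4.15521991e+01, -2.34160852e+01, -3.05543590e-04,
        8.16353277e-03, -6.96998725e-06]), 'eef_pos': array([ 165.84653926, -550.06588777,  230.49162177]), 'eef_rot': array([-0.10324382,  0.70015956, -0.69892218,  0.10307808]), 'wrist_force': array([-0.2248789 ,  0.13295838,  0.58909381]), 'ft_torque': array([0.01513086, 0.01904023, 0.00279583]), 'gripper_width': 85.50377509734383}
18.700000000000003
side {'fov_y': 49.87158223260125, 'cx': 274.1083639281416, 'cy': 209.44936291174886, 'world_from_camera': array([[ 9.48127522e-01,  2.44511980e-01, -2.03145501e-01,
         1.88767864e+02],
       [-3.17883737e-01,  7.25170760e-01, -6.10800540e-01,
        -9.63654169e+02],
       [-2.03287239e-03,  6.43693453e-01,  7.65280737e-01,
         1.31059150e+03],
       [ 0.00000000e+00,  0.00000000e+00,  0.
[... 224 characters left out ...]
e+02],
       [-9.99908476e-01, -7.14363032e-03,  1.14895152e-02,
         2.06116128e+01],
       [ 1.07764951e-02,  9.29007376e-02,  9.95617055e-01,
         1.26422356e+03],
       [ 0.00000000e+00,  0.00000000e+00,  0.00000000e+00,
         1.00000000e+00]])}
wrist {'fov_y': 69.98769853083704, 'cx': 273.6943542481083, 'cy': 210.27092488158056, 'mount': array([[-8.50437048e-04, -9.47051762e-01, -3.21079799e-01,
        -8.23241758e+01],
       [ 1.40828607e-03,  3.21078463e-01, -9.47051550e-01,
        -1.41942392e+02],
       [ 9.99998647e-01, -1.25757993e-03,  1.06066278e-03,
         2.46259075e-01],
       [ 0.00000000e+00,  0.00000000e+00,  0.00000000e+00,
         1.00000000e+00]])}
```

View pics/side0.png

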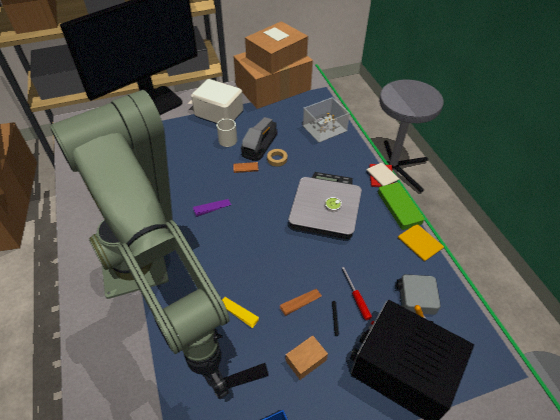

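View pics/top0.png

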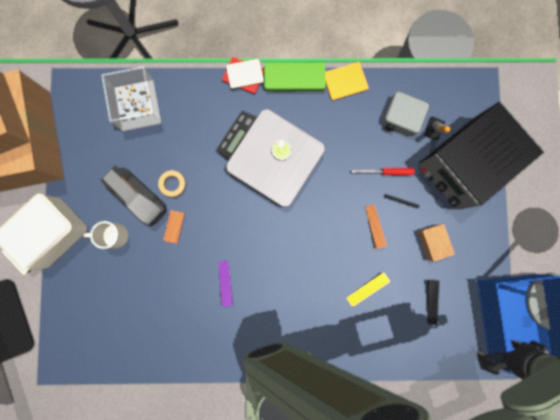

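The candidates in the top view are wood-brown pieces at (376,226) and (174,227), purple at (226,284), yellow at (368,289) and black at (432,302). The carton is at (437,242). I'll enlarge these to tell the wedge from the strip.

```bash
cat > h.py <<'E'
import numpy as np, cv2
from plant import *
def K(c):
    f=210/np.tan(np.radians(c['fov_y'])/2); return f,c['cx'],c['cy']
def ray(name,px,st=None):
    c=calibration(name); f,cx,cy=K(c)
    px=np.atleast_2d(px).astype(float)
    d=np.c_[(px[:,0]-cx)/f,-(px[:,1]-cy)/f,-np.ones(len(px))]
    T=c['world_from_camera'] if 'world_from_camera' in c else tool(st)@c['mount']
    return T[:3,3],d@T[:3,:3].T
def tool(st):
    from scipy.spatial.transform import Rotation as R
    T=np.eye(4);T[:3,:3]=R.from_quat(st['eef_rot']).as_matrix();T[:3,3]=st['eef_pos'];return T
def plane(name,px,z,st=None):
    o,d=ray(name,px,st); return o+d*((z-o[2])/d[:,2])[:,None]
def proj(name,P,st=None):
    c=calibration(name); f,cx,cy=K(c)
    T=c['world_from_camera'] if 'world_from_camera' in c else tool(st)@c['mount']
    q=(np.atleast_2d(P)-T[:3,3])@T[:3,:3]
    return np.c_[cx+f*q[:,0]/-q[:,2],cy-f*q[:,1]/-q[:,2]]
E
python3 - <<'E'
from h import *
t=cv2.imread('pics/top0.png');s=cv2.imread('pics/side0.png')
def crop(im,x0,y0,w,h,k): return cv2.resize(im[y0:y0+h,x0:x0+w],None,fx=k,fy=k,interpolation=cv2.INTER_CUBIC)
a=crop(t,350,190,100,75,4); b=crop(t,140,190,100,75,4)
c=crop(s,260,270,100,75,4); d=crop(s,210,140,100,75,4)
cv2.imwrite('pics/c1.png',np.vstack([np.hstack([a,b]),np.hstack([c,d])]))
for n,im in(('top',t),('side',s)):
    hsv=cv2.cvtColor(im,cv2.COLOR_BGR2HSV)
    m=cv2.inRange(hsv,(5,120,70),(16,255,255))
    k,lab,stt,cen=cv2.connectedComponentsWithStats(m)
    for i in range(1,k):
        if stt[i,4]>100:
            cnt=cv2.findContours((lab==i).astype('uint8'),0,2)[0][0]
            r=cv2.minAreaRect(cnt); bp=cv2.boxPoints(r)
            print(n,stt[i,4],cen[i].round(1),np.round(r[1],1),plane(n,cen[i],10).round(0)[0], plane(n,bp,10)[:,:2].round(0).tolist())
E
```

```text
top 4014 [ 23.6 130.3] [ 60. 113.] [816. 828.  10.] [[637.0, 894.0], [1014.0, 915.0], [1013.0, 718.0], [635.0, 702.0]]
top 393 [375.1 226.9] [42. 10.] [ 493. -312.   10.] [[556.0, -278.0], [565.0, -309.0], [434.0, -342.0], [426.0, -311.0]]
top 398 [173.7 226.4] [13.1 30.3] [499. 334.  10.] [[457.0, 366.0], [551.0, 344.0], [541.0, 303.0], [447.0, 325.0]]
top 582 [436.  242.7] [31.  23.1] [ 440. -506.   10.] [[478.0, -456.0], [501.0, -528.0], [407.0, -555.0], [384.0, -483.0]]
side 1249 [30.  15.9] [30.  49.5] [-356. 1948.   10.] [[-515.0, 2146.0], [-230.0, 2154.0], [-212.0, 1761.0], [-473.0, 1762.0]]
side 4351 [273.6  65.5] [73.4 83. ] [839. 992.  10.] [[638.0, 1294.0], [1153.0, 1451.0], [1023.0, 761.0], [598.0, 672.0]]
side 226 [  5.1 136.1] [10.9 33.4] [-446.  847.   10.] [[-472.0, 727.0], [-471.0, 956.0], [-425.0, 933.0], [-429.0, 706.0]]
side 208 [245.4 166.9] [ 8.8 23.7] [495. 328.  10.] [[454.0, 363.0], [549.0, 341.0], [536.0, 291.0], [443.0, 313.0]]
side 314 [  6.4 239.2] [19. 29.] [-416.  248.   10.] [[-435.0, 205.0], [-442.0, 345.0], [-375.0, 322.0], [-372.0, 184.0]]
side 437 [299.5 301.4] [11.3 42.2] [ 489. -317.   10.] [[421.0, -308.0], [561.0, -288.0], [561.0, -328.0], [423.0, -347.0]]
side 993 [306.2 356.7] [28.2 37.2] [ 443. -494.   10.] [[378.0, -471.0], [487.0, -434.0], [508.0, -516.0], [402.0, -549.0]]
```

View pics/c1.png

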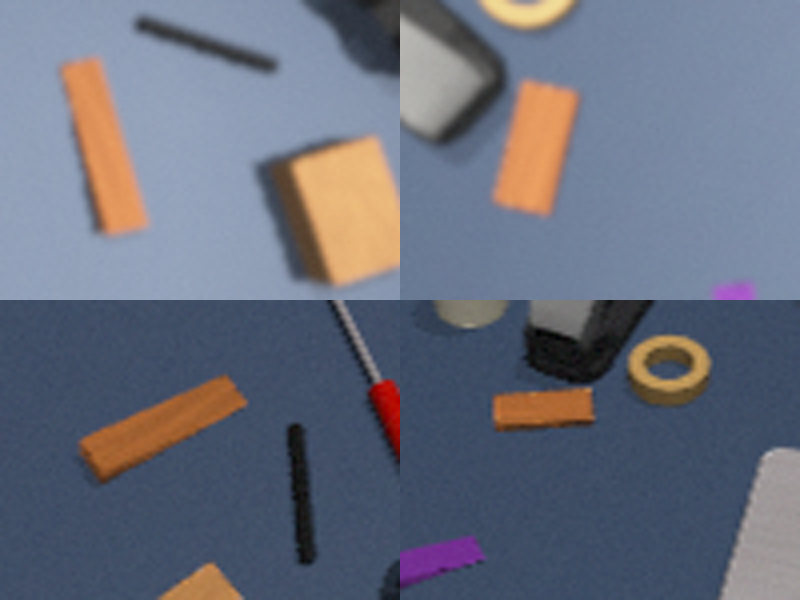

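The wooden wedge is the piece at top (375,227) / side (299,301). It measures about 140 x 32 mm, with its thick end at the robot-side (low x) end, where the end face and shadow are deepest. The piece at (174,227) measures about 100 x 46 mm, so it is the flat strip. Next I'll measure the scale.

```bash
python3 - <<'E'
from h import *
from scipy.spatial.transform import Rotation as R
print(tool(read_state()).round(2))
t=cv2.imread('pics/top0.png');s=cv2.imread('pics/side0.png')
out=[]
for n,im,(cx,cy) in(('top',t,(276,157)),('side',s,(325,208))):
    hsv=cv2.cvtColor(im,cv2.COLOR_BGR2HSV)
    print(n,[hsv[cy+dy,cx+dx].tolist() for dx,dy in((-25,0),(0,25),(25,5))])
    m=((hsv[...,1]<60)&(hsv[...,2]>(100))).astype('uint8')
    roi=np.zeros_like(m); cv2.circle(roi,(cx,cy),60,1,-1); m*=roi
    g=cv2.inRange(hsv,(30,80,100),(75,255,255))*roi
    mm=cv2.morphologyEx(m|(g>0),cv2.MORPH_OPEN,np.ones((3,3)))
    k,lab,stt,cen=cv2.connectedComponentsWithStats(mm)
    i=lab[cy-0,cx-15]; cnt=cv2.findContours((lab==i).astype('uint8'),0,2)[0][0]
    r=cv2.minAreaRect(cnt);print(stt[i],r)
    W=plane(n,cnt[:,0].astype(float),57)[:,:2].astype('float32')
    rw=cv2.minAreaRect(W); print('world rect',rw,cv2.boxPoints(rw).round(0).tolist())
    gp=np.argwhere(g>0)[:,::-1]; print('green',len(gp),gp.mean(0),plane(n,gp.mean(0),71))
    v=im.copy(); cv2.drawContours(v,[cnt],-1,(0,0,255),1)
    x,y=cx-50,cy-50
    out.append(cv2.resize(np.vstack([v[y:y+100,x:x+100]]),None,fx=4,fy=4,interpolation=cv2.INTER_NEAREST))
cv2.imwrite('pics/c2.png',np.hstack(out))
E
```

```text
[[-9.6000e-01 -0.0000e+00  2.9000e-01  1.6587e+02]
 [-2.9000e-01  0.0000e+00 -9.6000e-01 -5.5011e+02]
 [-0.0000e+00 -1.0000e+00 -0.0000e+00  2.3058e+02]
 [ 0.0000e+00  0.0000e+00  0.0000e+00  1.0000e+00]]
top [[0, 5, 222], [0, 6, 230], [6, 6, 227]]
[ 225  108  108  109 7178] ((277.3460998535156, 167.23074340820312), (106.2250747680664, 93.74432373046875), 33.690067291259766)
world rect ((680.9800415039062, 2.1164398193359375), (333.9655456542969, 296.45025634765625), 55.829254150390625) [[465.0, -53.0], [710.0, -219.0], [897.0, 57.0], [652.0, 224.0]]
green 103 [280.91262136 150.41747573] [[729.53645084  -9.28588642  71.        ]]
side [[0, 8, 162], [0, 31, 25], [173, 7, 153]]
[ 288  177   74   57 3170] ((324.5000305175781, 204.5), (67.54457092285156, 49.70260238647461), 10.007979393005371)
world rect ((709.434326171875, 4.0588531494140625), (240.60702514648438, 238.00247192382812), 57.283416748046875) [[544.0, -33.0], [745.0, -161.0], [875.0, 41.0], [674.0, 170.0]]
green 128 [339.1796875 201.375    ] [[754.44608839 -13.54821606  71.        ]]
```

View pics/c2.png

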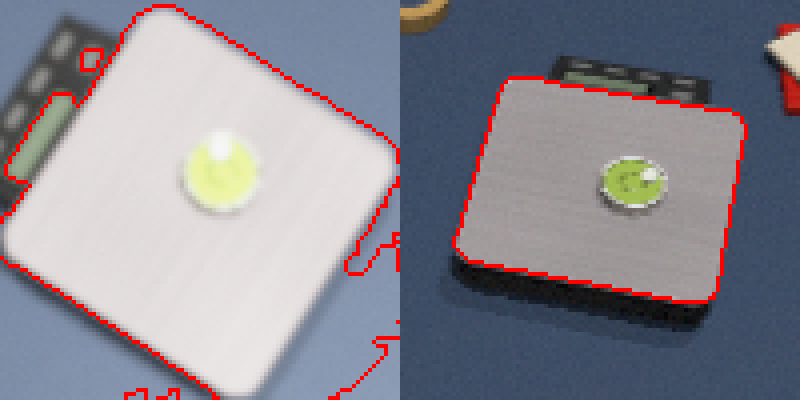

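The pan middle is near (709, 4), with the scale's x axis at 57°. That puts the low corner at about (546,-32), the foot at about (576,-25), and the push heading at about 12°. Next I'll move above the wedge and refine with the wrist camera.

step_arm(
  deltas="-0.035 0.008 -0.014 0 0 0 0.0854; -0.035 0.008 -0.014 0 0 0 0.0854; -0.035 0.008 -0.014 0 0 0 0.0854; -0.035 0.008 -0.014 0 0 0 0.0854; -0.035 0.008 -0.014 0 0 0 0.0854",
)

```text
t: 0.6
eef_pos: [314.1, -431.8, 190.7]
eef_rot: [-0.103, 0.7, -0.699, 0.103]
wrist_force: [1.3, -0.3, -0.1]
gripper_width: 85.1
```

step_arm(
  deltas="-0.035 0.008 -0.014 0 0 0 0.0854; -0.035 0.008 -0.014 0 0 0 0.0854; -0.035 0.008 -0.014 0 0 0 0.0854; -0.035 0.008 -0.014 0 0 0 0.0854; -0.035 0.008 -0.014 0 0 0 0.0854",
)

```text
t: 1.1
eef_pos: [461.5, -314.2, 150.7]
eef_rot: [-0.103, 0.7, -0.699, 0.103]
wrist_force: [0.5, -0.3, -0.1]
gripper_width: 85.5
```

```bash
python3 - <<'E'
from h import *
s=read_state(); print(s['t'],tool(s).round(3),s['joints'].round(2))
im=capture('wrist'); cv2.imwrite('pics/w1.png',im[:,:,::-1])
im2=capture('top'); cv2.imwrite('pics/top1.png',im2[:,:,::-1])
bgr=im[:,:,::-1].copy(); hsv=cv2.cvtColor(bgr,cv2.COLOR_BGR2HSV)
m=cv2.inRange(hsv,(5,120,60),(18,255,255))
cs=[c for c in cv2.findContours(m,0,2)[0] if cv2.contourArea(c)>800]
for c in cs:
    q=cv2.approxPolyDP(c,6,True)[:,0]; print(cv2.contourArea(c),q.tolist())
    for z in(0,20): print(z,plane('wrist',q,z,s)[:,:2].round(0).tolist())
E
```

```text
1.1 [[-9.57000e-01 -1.00000e-03  2.89000e-01  4.61535e+02]
 [-2.89000e-01  0.00000e+00 -9.57000e-01 -3.14233e+02]
 [ 0.00000e+00 -1.00000e+00 -0.00000e+00  1.50683e+02]
 [ 0.00000e+00  0.00000e+00  0.00000e+00  1.00000e+00]] [-0.62  0.36  1.72 -0.    1.06  0.66]
8705.0 [[407, 218], [405, 231], [410, 223], [415, 235], [404, 234], [403, 244], [407, 233], [412, 242], [401, 252], [408, 268], [400, 265], [397, 284], [435, 324], [480, 324], [503, 235], [472, 218]]
0 [[477.0, -454.0], [463.0, -458.0], [473.0, -459.0], [462.0, -470.0], [460.0, -459.0], [449.0, -462.0], [462.0, -461.0], [454.0, -471.0], [440.0, -464.0], [424.0, -480.0], [425.0, -470.0], [402.0, -477.0], [365.0, -542.0], [380.0, -593.0], [489.0, -559.0], [497.0, -518.0]]
20 [[482.0, -443.0], [469.0, -447.0], [478.0, -448.0], [468.0, -458.0], [465.0, -447.0], [455.0, -451.0], [467.0, -449.0], [460.0, -458.0], [446.0, -453.0], [432.0, -467.0], [433.0, -458.0], [411.0, -464.0], [377.0, -525.0], [391.0, -572.0], [493.0, -541.0], [500.0, -503.0]]
4740.0 [[274, 85], [262, 233], [292, 235], [306, 87]]
0 [[560.0, -285.0], [417.0, -315.0], [424.0, -346.0], [566.0, -313.0]]
20 [[558.0, -285.0], [426.0, -313.0], [432.0, -342.0], [565.0, -311.0]]
```

View pics/w1.png

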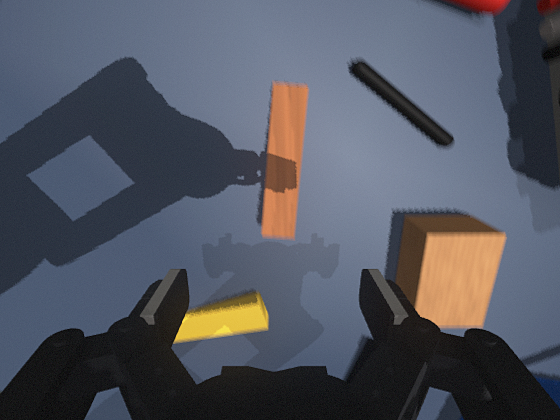

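step_arm(
  deltas="0.001 0.02 0.006 0 4.6 0 0.0854; 0 0.03 0 0 0 0 0.0854; 0 0.03 0 0 0 0 0.0854; 0 0.03 0 0 0 0 0.0854; 0 0.015 0 0 0 0 0.0854",
)

```text
t: 1.7
eef_pos: [459.4, -321.0, 23.7]
eef_rot: [-0.076, 0.704, -0.702, 0.074]
wrist_force: [-0.6, 0.1, -0.2]
gripper_width: 85.5
```

```bash
python3 - <<'E'
from h import *
s=read_state(); print(s['t'],tool(s).round(3))
im=capture('wrist'); cv2.imwrite('pics/w2.png',im[:,:,::-1])
print(proj('wrist',[[463,-320,19],[431,-327,24.5],[563,-299,1.5]],s).round(0))
E
```

```text
1.7 [[-9.78000e-01 -4.00000e-03  2.11000e-01  4.59378e+02]
 [-2.11000e-01  2.00000e-03 -9.78000e-01 -3.21022e+02]
 [ 3.00000e-03 -1.00000e+00 -3.00000e-03  2.37380e+01]
 [ 0.00000e+00  0.00000e+00  0.00000e+00  1.00000e+00]]
[[273. 260.]
 [273. 317.]
 [274.  58.]]
```

View pics/w2.png

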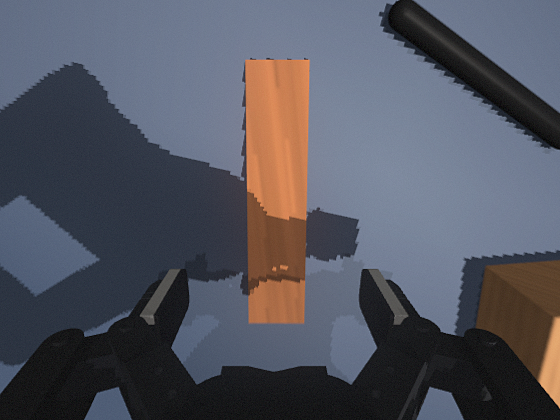

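The wedge lies centred between the fingers, with its thin end at (277,59) and thick end at (275,323). I'll descend and grip.

step_arm(
  deltas="-0.001 0.01 0 0 0 0 0.0854; 0 0.007 0 0 0 0 0.0854; 0 0.0035 0 0 0 0 0.06; 0 0 0 0 0 0 0.02; 0 0 0 0 0 0 0.02",
  squeeze=40,
)

```text
t: 2.25
eef_pos: [462.7, -321.5, 6.4]
eef_rot: [0.075, -0.703, 0.703, -0.075]
wrist_force: [-0.6, -0.9, 0.4]
gripper_width: 43.9
```

step_arm(
  deltas="0 0 0 0 0 0 0.02; 0 0 0 0 0 0 0.02; 0 0 0 0 0 0 0.02; 0 0 0 0 0 0 0.02; 0 0 0 0 0 0 0.02",
)

```text
t: 2.75
eef_pos: [462.9, -321.6, 6.5]
eef_rot: [0.075, -0.703, 0.704, -0.075]
wrist_force: [0.9, -0.4, 6.5]
gripper_width: 30.7
```

step_arm(
  deltas="0 -0.01 0 0 0 0 0.02; 0 -0.02 -0.01 0 0 0 0.02; 0 -0.01 -0.03 0 0 0 0.02; 0 0 -0.03 0 0 0 0.02; 0 0 -0.03 0 0 0 0.02",
)

```text
t: 3.25
eef_pos: [441.0, -222.7, 46.4]
eef_rot: [0.075, -0.703, 0.703, -0.075]
wrist_force: [0.6, 0.3, -0.1]
gripper_width: 31.0
```

step_arm(
  deltas="0 0 -0.03 0 0 0 0.02; 0 0 -0.03 0 0 0 0.02; 0 0 -0.03 0 0 0 0.02; 0 0 -0.03 0 0 0 0.02; 0 0 -0.03 0 0 0 0.02",
)

```text
t: 3.75
eef_pos: [409.1, -75.8, 46.1]
eef_rot: [0.075, -0.703, 0.703, -0.075]
wrist_force: [-0.8, -0.3, 0.6]
gripper_width: 30.9
```

```bash
python3 - <<'E'
from h import *
s=read_state(); print(s['t'],tool(s).round(3),s['gripper_width'],s['wrist_force'])
im=capture('wrist'); cv2.imwrite('pics/w3.png',im[:,:,::-1])
t=capture('top')[:,:,::-1].copy(); cv2.imwrite('pics/top3.png',t)
t=cv2.imread('pics/top0.png')
for t in (t,cv2.imread('pics/top3.png')):
    hsv=cv2.cvtColor(t,cv2.COLOR_BGR2HSV)
    for V in(170,190,205):
        m=((hsv[...,1]<40)&(hsv[...,2]>V)).astype('uint8'); roi=np.zeros_like(m); cv2.circle(roi,(276,157),60,1,-1); m*=roi
        k,lab,stt,cen=cv2.connectedComponentsWithStats(m); i=1+np.argmax(stt[1:,4])
        cnt=cv2.findContours((lab==i).astype('uint8'),0,2)[0][0]
        W=plane('top',cnt[:,0].astype(float),57)[:,:2].astype('float32')
        rw=cv2.minAreaRect(W); print(V,rw,cv2.boxPoints(rw).round(0).tolist())
E
```

```text
3.75 [[-9.78000e-01  0.00000e+00  2.11000e-01  4.09131e+02]
 [-2.11000e-01 -0.00000e+00 -9.78000e-01 -7.58320e+01]
 [-0.00000e+00 -1.00000e+00  0.00000e+00  4.61010e+01]
 [ 0.00000e+00  0.00000e+00  0.00000e+00  1.00000e+00]] 30.94074647315709 [-0.8307086  -0.28574556  0.59964433]
170 ((713.3170776367188, 7.2007904052734375), (238.47760009765625, 238.00735473632812), 56.957664489746094) [[549.0, -28.0], [748.0, -158.0], [878.0, 42.0], [679.0, 172.0]]
190 ((712.3551025390625, 7.7830047607421875), (233.4562530517578, 233.39874267578125), 56.96419906616211) [[551.0, -26.0], [747.0, -154.0], [874.0, 42.0], [678.0, 169.0]]
205 ((712.0035400390625, 7.80584716796875), (230.74972534179688, 230.61293029785156), 56.740116119384766) [[552.0, -25.0], [745.0, -152.0], [872.0, 41.0], [679.0, 168.0]]
170 ((713.554443359375, 7.3006134033203125), (238.4890899658203, 238.33726501464844), 56.826171875) [[549.0, -27.0], [748.0, -158.0], [879.0, 42.0], [679.0, 172.0]]
190 ((712.7691040039062, 7.9694671630859375), (234.05584716796875, 234.454833984375), 57.01817321777344) [[551.0, -26.0], [747.0, -154.0], [875.0, 42.0], [678.0, 170.0]]
205 ((712.2960205078125, 7.9817047119140625), (231.27442932128906, 231.56781005859375), 56.93867111206055) [[552.0, -26.0], [746.0, -152.0], [872.0, 42.0], [678.0, 168.0]]
```

View pics/w3.png

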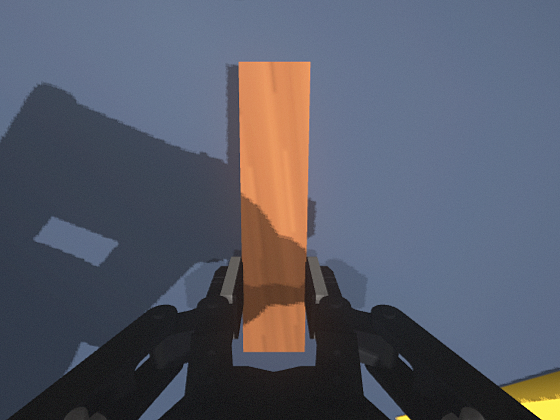

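View pics/top3.png

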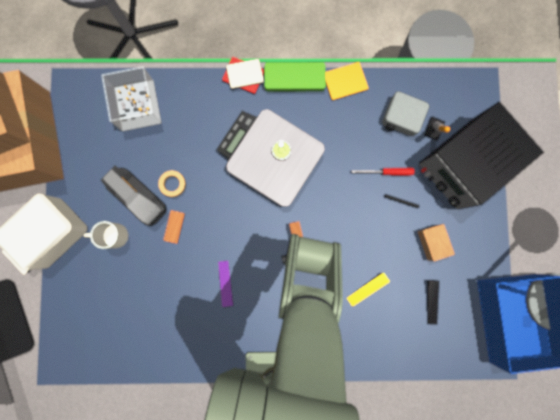

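The wedge is held straight, with its thin end at (275,62). Both cameras agree on the scale middle at about (711,6) and the heading at 12°. Next I'll shift sideways onto the foot's line and set the wedge on the bench.

step_arm(
  deltas="0 0 -0.017 0 0 0 0.02; 0 0.015 0 0 0 0 0.02; 0 0.015 0 0 0 0 0.02; 0 0.008 0 0 0 0 0.02; 0 0.002 0 0 0 0 0.02",
)

```text
t: 4.35
eef_pos: [405.8, -60.6, 6.2]
eef_rot: [-0.075, 0.703, -0.703, 0.074]
wrist_force: [-6.9, 2.2, 30.6]
gripper_width: 30.6
```

```bash
python3 - <<'E'
from h import *
s=read_state(); print(s['t'],tool(s).round(3),s['gripper_width'],s['wrist_force'])
im=capture('wrist'); cv2.imwrite('pics/w4.png',im[:,:,::-1])
sd=capture('side'); cv2.imwrite('pics/s4.png',cv2.resize(sd[150:300,190:390,::-1],None,fx=4,fy=4,interpolation=cv2.INTER_CUBIC))
bgr=im[:,:,::-1].copy(); hsv=cv2.cvtColor(bgr,cv2.COLOR_BGR2HSV)
m=cv2.inRange(hsv,(5,110,50),(18,255,255))
for c in cv2.findContours(m,0,2)[0]:
    if cv2.contourArea(c)>2000:
        q=cv2.approxPolyDP(c,6,True)[:,0]; print(q.tolist(),plane('wrist',q,1.5,s)[:,:2].round(1).tolist())
E
```

```text
4.35 [[-9.78000e-01 -2.00000e-03  2.10000e-01  4.05833e+02]
 [-2.10000e-01  0.00000e+00 -9.78000e-01 -6.05920e+01]
 [ 2.00000e-03 -1.00000e+00 -1.00000e-03  6.16000e+00]
 [ 0.00000e+00  0.00000e+00  0.00000e+00  1.00000e+00]] 30.577895299703506 [-6.85388451  2.19525754 30.62282604]
[[238, 61], [243, 350], [303, 351], [309, 62]] [[502.4, -23.8], [345.3, -54.6], [352.3, -90.7], [508.6, -54.5]]
```

View pics/w4.png

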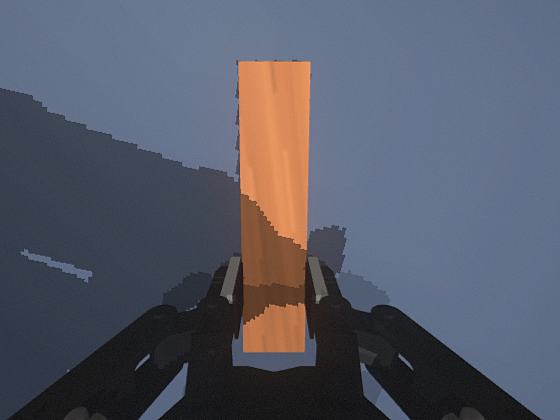

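View pics/s4.png

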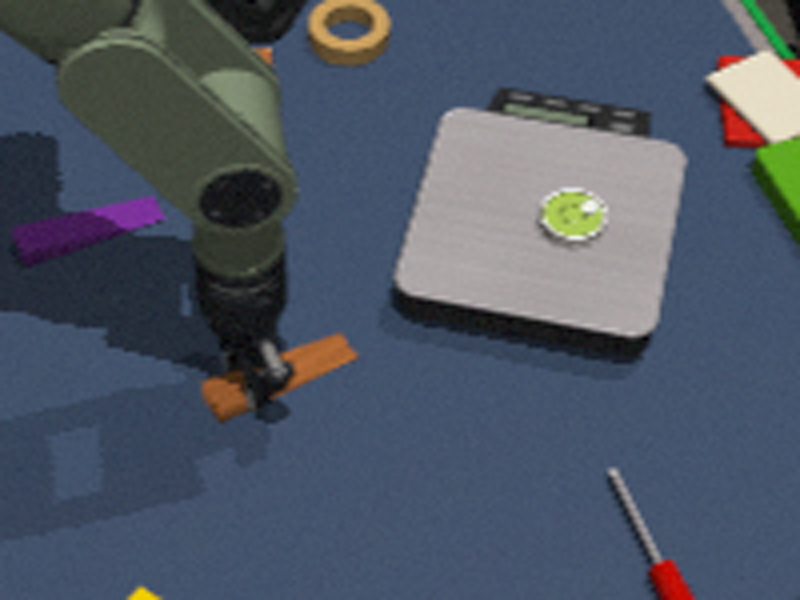

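The vertical force is 30 N, so the wedge is being pressed on the bench. I'll ease up before advancing.

step_arm(
  deltas="0 -0.001 0 0 0 0 0.02; 0 -0.0005 0 0 0 0 0.02; 0 0 0 0 0 0 0.02; 0 0 0 0 0 0 0.02; 0 0 0 0 0 0 0.02",
)

```text
t: 4.95
eef_pos: [406.1, -60.3, 7.3]
eef_rot: [0.075, -0.703, 0.703, -0.075]
wrist_force: [0.1, 0.1, -0.6]
gripper_width: 30.7
```

step_arm(
  deltas="-0.01 0.0004 -0.0015 0 0 0 0.02; -0.01 0 0 0 0 0 0.02; -0.01 0 0 0 0 0 0.02; -0.01 0 0 0 0 0 0.02; -0.005 0 0 0 0 0 0.02",
)

```text
t: 5.45
eef_pos: [451.5, -49.1, 6.9]
eef_rot: [0.075, -0.703, 0.703, -0.076]
wrist_force: [0.1, 0.6, -0.4]
gripper_width: 30.7
```

```bash
python3 - <<'E'
from h import *
s=read_state(); print(s['t'],tool(s).round(3),s['gripper_width'],s['wrist_force'])
im=capture('wrist'); cv2.imwrite('pics/w5.png',im[:,:,::-1])
print(proj('wrist',[[578.2,-22.2,3],[547.7,-28.8,15]],s))
E
```

```text
5.45 [[-9.77000e-01  1.00000e-03  2.11000e-01  4.51542e+02]
 [-2.11000e-01 -0.00000e+00 -9.77000e-01 -4.91320e+01]
 [-1.00000e-03 -1.00000e+00  0.00000e+00  6.93400e+00]
 [ 0.00000e+00  0.00000e+00  0.00000e+00  1.00000e+00]] 30.706353578434644 [ 0.13735944  0.5623494  -0.39750668]
[[274.72707419 -12.70902651]
 [274.65334227  67.04560476]]
```

View pics/w5.png

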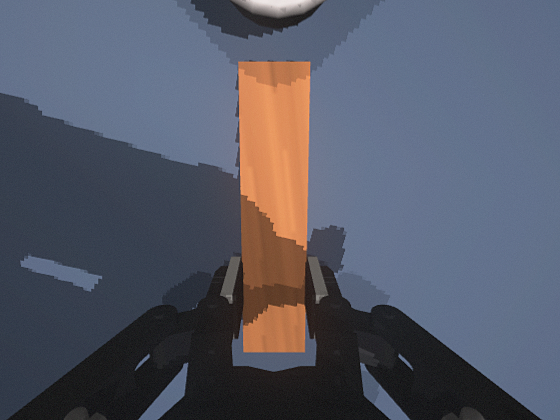

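The wedge points straight at the pan's rounded corner, which is at (279,25), with the wedge axis at 274. I'll push in gently.

step_arm(
  deltas="-0.004 0 0 0 0 0 0.02; -0.004 0 0 0 0 0 0.02; -0.004 0 0 0 0 0 0.02; -0.004 0 0 0 0 0 0.02; -0.004 0 0 0 0 0 0.02",
)

```text
t: 6.0
eef_pos: [469.6, -45.1, 6.9]
eef_rot: [0.075, -0.703, 0.703, -0.075]
wrist_force: [0.0, -0.5, -0.3]
gripper_width: 31.0
```

step_arm(
  deltas="-0.002 0 0 0 0 0 0.02; -0.002 0 0 0 0 0 0.02; -0.002 0 0 0 0 0 0.02; -0.002 0 0 0 0 0 0.02; -0.002 0 0 0 0 0 0.02",
)

```text
t: 6.5
eef_pos: [473.9, -43.2, 6.3]
eef_rot: [-0.079, 0.703, -0.703, 0.071]
wrist_force: [-11.7, -3.8, 6.9]
gripper_width: 31.0
```

step_arm(
  deltas="-0.002 0 0 0 0 0 0.02; -0.002 0 0 0 0 0 0.02; -0.002 0 0 0 0 0 0.02; -0.002 0 0 0 0 0 0.02; -0.002 0 0 0 0 0 0.02",
)

```text
t: 7.0
eef_pos: [484.5, -40.8, 6.3]
eef_rot: [-0.078, 0.704, -0.703, 0.072]
wrist_force: [-8.9, -1.9, 4.5]
gripper_width: 30.7
```

```bash
cat > look.py <<'E'
from h import *
import sys
tag=sys.argv[1]
s=read_state(); T=tool(s); p=T[:3,3]
print(s['t'],p.round(1),'thin s',round(.978*p[0]+.208*p[1]+102,1),'F',s['wrist_force'].round(1),s['gripper_width'].round(1))
t=capture('top')[:,:,::-1]; sd=capture('side')[:,:,::-1]
np.save(f'pics/top_{tag}.npy',t); np.save(f'pics/side_{tag}.npy',sd)
a=cv2.resize(t[130:170,260:300],(400,400),interpolation=cv2.INTER_CUBIC)
b=cv2.resize(sd[185:225,315:355],(400,400),interpolation=cv2.INTER_CUBIC)
cv2.imwrite(f'pics/lv_{tag}.png',np.hstack([a,b]))
for n,im,(cx,cy) in(('top',t,(276,157)),('side',sd,(325,208))):
    hsv=cv2.cvtColor(np.ascontiguousarray(im),cv2.COLOR_BGR2HSV)
    m=((hsv[...,1]<40)&(hsv[...,2]>(190 if n=='top' else 110))).astype('uint8'); roi=np.zeros_like(m); cv2.circle(roi,(cx,cy),60,1,-1); m*=roi
    k,lab,stt,cen=cv2.connectedComponentsWithStats(m); i=1+np.argmax(stt[1:,4])
    cnt=cv2.findContours((lab==i).astype('uint8'),0,2)[0][0]
    rw=cv2.minAreaRect(plane(n,cnt[:,0].astype(float),57)[:,:2].astype('float32')); print(n,np.round(rw[0],1),np.round(rw[1],0),round(rw[2],1))
E
python3 look.py a
```

```text
Traceback (most recent call last):
  File "look.py", line 5, in <module>
    print(s['t'],p.round(1),'thin s',round(.978*p[0]+.208*p[1]+102,1),'F',s['wrist_force'].round(1),s['gripper_width'].round(1))
                                                                                                    ^^^^^^^^^^^^^^^^^^^^^^^^
AttributeError: 'float' object has no attribute 'round'
```

```bash
sed -i "s/,s\['gripper_width'\].round(1))/)/" look.py; python3 look.py a
```

```text
7.0 [484.5 -40.8   6.3] thin s 567.4 F [-8.9 -1.9  4.5]
top [713.3   7.9] [233. 234.] 57.1
side [713.2   9. ] [248. 238.] 57.3
```

View pics/lv_a.png

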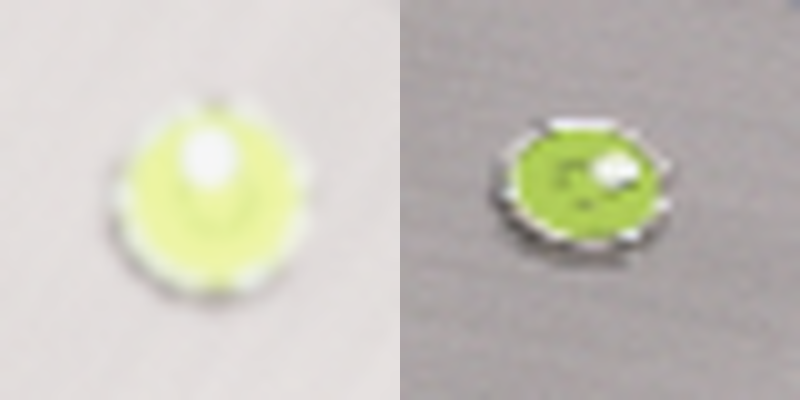

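step_arm(
  deltas="-0.001 0 0 0 0 0 0.02; -0.001 0 0 0 0 0 0.02; -0.001 0 0 0 0 0 0.02; -0.001 0 0 0 0 0 0.02; -0.001 0 0 0 0 0 0.02",
)

```text
t: 7.6
eef_pos: [489.5, -39.8, 6.3]
eef_rot: [-0.078, 0.704, -0.703, 0.072]
wrist_force: [-8.8, -2.2, 5.0]
gripper_width: 31.1
```

step_arm(
  deltas="-0.001 0 0 0 0 0 0.02; -0.001 0 0 0 0 0 0.02; -0.001 0 0 0 0 0 0.02; -0.001 0 0 0 0 0 0.02; -0.001 0 0 0 0 0 0.02",
)

```text
t: 8.1
eef_pos: [494.4, -38.8, 6.3]
eef_rot: [-0.078, 0.703, -0.703, 0.072]
wrist_force: [-8.0, -0.7, 3.9]
gripper_width: 30.8
```

```bash
python3 look.py b
```

```text
8.1 [494.4 -38.8   6.3] thin s 577.4 F [-8.  -0.7  3.9]
top [714.    7.7] [233. 233.] 57.0
side [713.7   9. ] [246. 237.] 57.1
```

View pics/lv_b.png

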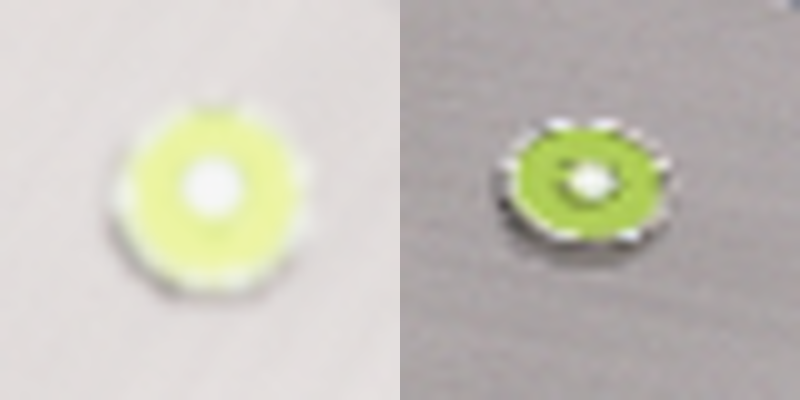

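The bubble is already close to the ring, so I'll hold a second for it to settle.

step_arm(
  deltas="0 0 0 0 0 0 0.02; 0 0 0 0 0 0 0.02; 0 0 0 0 0 0 0.02; 0 0 0 0 0 0 0.02; 0 0 0 0 0 0 0.02",
)

```text
t: 8.7
eef_pos: [494.9, -38.7, 6.3]
eef_rot: [-0.078, 0.703, -0.703, 0.072]
wrist_force: [-8.0, -1.4, 3.5]
gripper_width: 30.7
```

step_arm(
  deltas="0 0 0 0 0 0 0.02; 0 0 0 0 0 0 0.02; 0 0 0 0 0 0 0.02; 0 0 0 0 0 0 0.02; 0 0 0 0 0 0 0.02",
)

```text
t: 9.2
eef_pos: [494.9, -38.7, 6.3]
eef_rot: [-0.078, 0.703, -0.703, 0.072]
wrist_force: [-6.8, -2.2, 2.8]
gripper_width: 30.5
```

step_arm(
  deltas="0 0 0 0 0 0 0.02; 0 0 0 0 0 0 0.02; 0 0 0 0 0 0 0.02; 0 0 0 0 0 0 0.02; 0 0 0 0 0 0 0.02",
)

```text
t: 9.7
eef_pos: [494.9, -38.7, 6.3]
eef_rot: [-0.078, 0.703, -0.703, 0.072]
wrist_force: [-7.0, -0.9, 2.7]
gripper_width: 30.9
```

```bash
cat >> look.py <<'E'
# level: disc vs bubble centroid
for n,im,(cx,cy) in(('top',t,(281,150)),('side',sd,(333,204))):
    f=np.ascontiguousarray(im).astype(float)
    k=8; x0,y0=cx-14,cy-14
    hi=cv2.resize(np.ascontiguousarray(im)[y0:y0+28,x0:x0+28],None,fx=k,fy=k,interpolation=cv2.INTER_CUBIC)
    hsv=cv2.cvtColor(hi,cv2.COLOR_BGR2HSV)
    g=((hsv[...,0]>25)&(hsv[...,0]<50)&(hsv[...,1]>(70 if n=='top' else 110))).astype('uint8')
    c=max(cv2.findContours(g,0,2)[0],key=cv2.contourArea); hull=cv2.convexHull(c)
    el=cv2.fitEllipse(hull); M=np.zeros_like(g); cv2.ellipse(M,(el[0],(el[1][0]*.93,el[1][1]*.93),el[2]),1,-1)
    # bubble: weight by blue channel above the local face
    w=hi[...,0].astype(float); w=np.clip(w-np.median(w[(M>0)&(g>0)])-30,0,None)*M
    yy,xx=np.mgrid[:28*k,:28*k]
    b=np.array([(w*xx).sum(),(w*yy).sum()])/w.sum()
    tp=lambda q:(np.array(q)+.5)/k-.5+[x0,y0]
    D=plane(n,tp(el[0]),70)[0];B=plane(n,tp(b),70)[0]
    print(n,'disc px',tp(el[0]).round(2),'size',np.round(np.array(el[1])/k,1),'bub',tp(b).round(2),'world disc',D[:2].round(1),'bub off',(B-D)[:2].round(1))
E
python3 look.py c; 
```

```text
9.7 [494.9 -38.7   6.3] thin s 577.9 F [-7.  -0.9  2.7]
top [713.9   7.9] [233. 233.] 57.1
side [713.6   9. ] [246. 237.] 57.1
top disc px [280.93 148.68] size [14.6 14.9] bub [281.13 149.54] world disc [735.3  -9.4] bub off [-2.7 -0.6]
side disc px [333.3  202.72] size [10.4 14. ] bub [333.04 202.89] world disc [732.  -11.9] bub off [-1.2 -0.4]
```

View pics/lv_c.png

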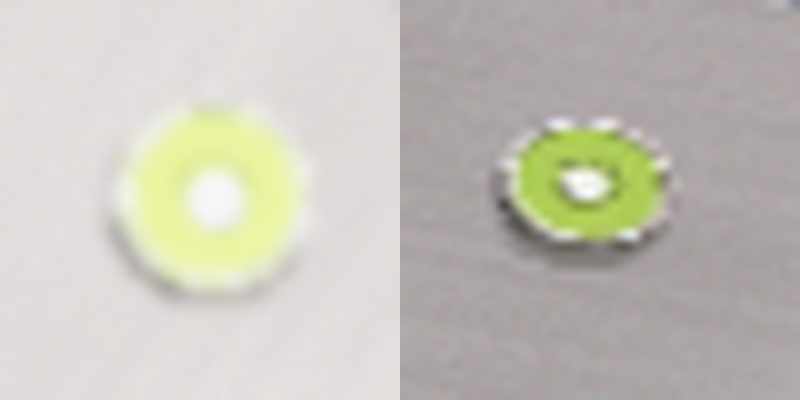

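The bubble is inside the ring, about 1 to 2.7 mm towards the robot side. I'll release gently, back off, and look closely with the wrist camera.

step_arm(
  deltas="0 0 0 0 0 0 0.034; 0 0 0 0 0 0 0.04; 0 0 0 0 0 0 0.05; 0 0 0 0 0 0 0.055; 0 0 0 0 0 0 0.055",
)

```text
t: 10.3
eef_pos: [499.0, -38.8, 7.0]
eef_rot: [0.075, -0.703, 0.703, -0.075]
wrist_force: [0.6, 0.7, 0.6]
gripper_width: 55.2
```

step_arm(
  deltas="0 -0.01 0 0 0 0 0.055; 0 -0.02 0 0 0 0 0.055; 0 -0.03 0 0 0 0 0.055; 0 -0.03 0 0 0 0 0.055; 0 -0.03 0 0 0 0 0.055",
)

```text
t: 10.8
eef_pos: [498.6, -38.8, 128.8]
eef_rot: [0.075, -0.703, 0.703, -0.075]
wrist_force: [0.8, -0.2, -0.4]
gripper_width: 55.2
```

```bash
python3 look.py d; python3 - <<'E'
from h import *
s=read_state(); cv2.imwrite('pics/w6.png',capture('wrist')[:,:,::-1]); print(s['t'],proj('wrist',[733,-10,70],s))
E
```

```text
10.8 [498.6 -38.8 128.8] thin s 581.6 F [ 0.8 -0.2 -0.4]
top [714.1   7.9] [233. 233.] 57.1
side [713.8   9.1] [246. 237.] 57.0
top disc px [280.93 148.74] size [14.7 15.1] bub [281.16 149.57] world disc [735.1  -9.4] bub off [-2.6 -0.7]
side disc px [333.31 202.72] size [10.4 14. ] bub [333.04 202.89] world disc [732.1 -11.9] bub off [-1.3 -0.5]
10.9 [[ 315.27612264 -213.78780113]]
```

View pics/w6.png

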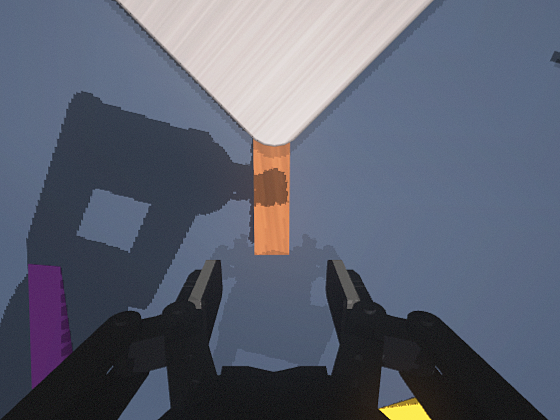

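The wedge is still in place under the corner after release: the visible part spans (272,145) to (272,255). Now I'll look straight down at the level.

step_arm(
  deltas="0 -0.03 0 0 0 0 0.055; -0.02 0 0.002 0 0 0 0.055; -0.03 0 0.003 0 0 0 0.055; -0.03 0 0.003 0 0 0 0.055; -0.03 0 0.003 0 0 0 0.055",
)

```text
t: 11.45
eef_pos: [608.7, -26.2, 155.7]
eef_rot: [-0.076, 0.703, -0.703, 0.074]
wrist_force: [0.3, 0.1, 0.1]
gripper_width: 55.0
```

step_arm(
  deltas="-0.03 0 0.003 0 0 0 0.055; -0.03 0 0.003 0 0 0 0.055; -0.03 0 0.003 0 0 0 0.055; -0.028 0 0 0 0 0 0.055; 0 0 0 0 0 0 0.055",
)

```text
t: 11.95
eef_pos: [727.8, -9.5, 154.2]
eef_rot: [-0.076, 0.703, -0.703, 0.075]
wrist_force: [0.0, -0.4, 0.3]
gripper_width: 54.9
```

```bash
python3 - <<'E'
from h import *
s=read_state(); im=capture('wrist')[:,:,::-1].copy(); np.save('pics/w7.npy',im);cv2.imwrite('pics/w7.png',im); u=proj('wrist',[733,-10,70],s)[0];print(s['t'],s['eef_pos'],u)
x,y=np.clip(u.astype(int)-60,0,[440,300]); cv2.imwrite('pics/w7c.png',cv2.resize(im[y:y+120,x:x+120],None,fx=5,fy=5,interpolation=cv2.INTER_CUBIC)); print(x,y)
E
```

```text
11.95 [727.77236883  -9.5184623  154.2171349 ] [275.69922873 210.93895048]
215 150
```

View pics/w7.png

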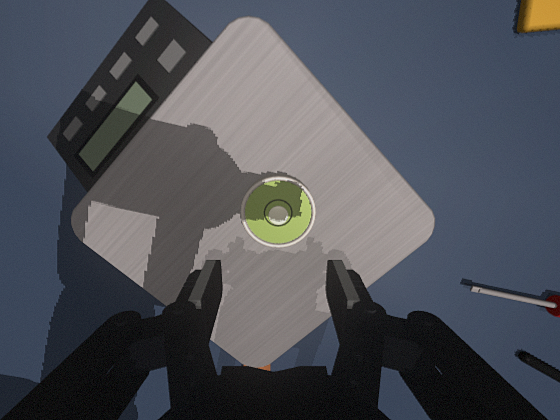

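View pics/w7c.png

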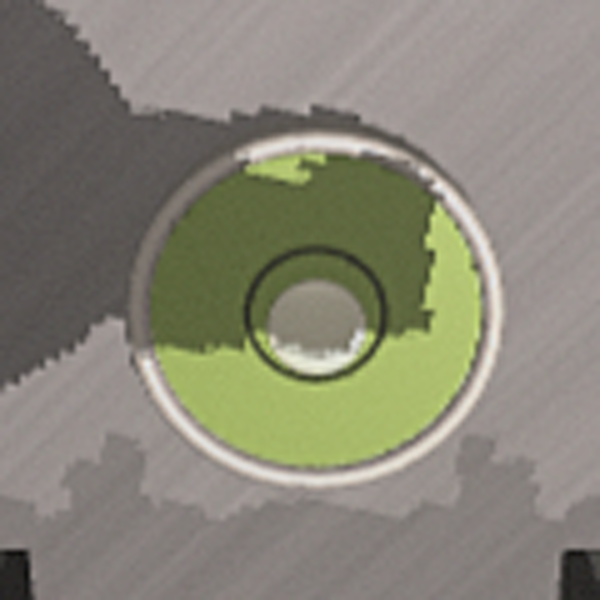

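In the enlarged crop the ring centre is at (315,314) and the bubble at (318,328). The bubble is inside the ring but about 2.2 mm towards the robot, which leaves under 1 mm of margin. I'll regrip and ease the wedge back about 2 mm.

step_arm(
  deltas="0.03 0 -0.002 0 0 0 0.055; 0.03 0 -0.003 0 0 0 0.055; 0.03 0 -0.003 0 0 0 0.055; 0.03 0 -0.003 0 0 0 0.055; 0.03 0 -0.003 0 0 0 0.055",
)

```text
t: 12.5
eef_pos: [573.0, -28.5, 156.2]
eef_rot: [-0.076, 0.703, -0.703, 0.074]
wrist_force: [0.9, -0.1, 0.6]
gripper_width: 55.0
```

step_arm(
  deltas="0.03 0 -0.003 0 0 0 0.055; 0.03 0 -0.003 0 0 0 0.055; 0.023 0 0 0 0 0 0.055; 0 0.03 0 0 0 0 0.055; 0 0.03 0 0 0 0 0.055",
)

```text
t: 13.0
eef_pos: [492.0, -40.1, 97.0]
eef_rot: [0.074, -0.703, 0.703, -0.075]
wrist_force: [0.2, 0.1, -1.6]
gripper_width: 54.9
```

```bash
python3 - <<'E'
from h import *
s=read_state(); im=capture('wrist')[:,:,::-1].copy(); cv2.imwrite('pics/w8.png',im);print(s['t'],s['eef_pos'])
E
```

```text
13.0 [491.96614181 -40.12441064  97.01514451]
```

View pics/w8.png

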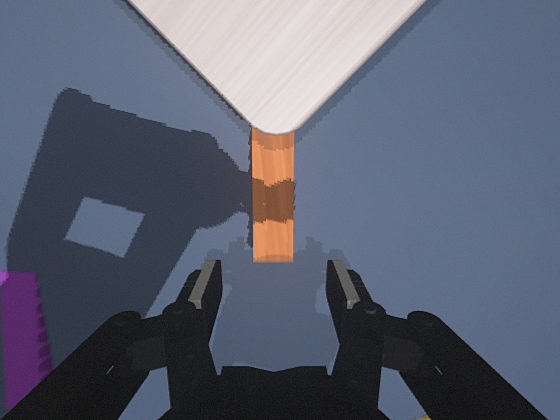

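step_arm(
  deltas="0 0.03 0 0 0 0 0.055; 0 0.03 0 0 0 0 0.055; 0 0.02 0 0 0 0 0.055; 0 0.009 0 0 0 0 0.055; 0 0 0 0 0 0 0.05",
)

```text
t: 13.55
eef_pos: [492.5, -39.8, 7.3]
eef_rot: [-0.076, 0.703, -0.703, 0.074]
wrist_force: [-0.7, 0.6, 1.2]
gripper_width: 50.4
```

step_arm(
  deltas="0 0 0 0 0 0 0.03; 0 0 0 0 0 0 0.02; 0 0 0 0 0 0 0.02; 0 0 0 0 0 0 0.02; 0 0 0 0 0 0 0.02",
  squeeze=30,
)

```text
t: 14.05
eef_pos: [494.3, -39.9, 9.0]
eef_rot: [0.074, -0.703, 0.703, -0.076]
wrist_force: [-1.6, 1.3, 6.0]
gripper_width: 30.8
```

step_arm(
  deltas="0 -0.0015 0 0 0 0 0.02; 0.0005 0 0 0 0 0 0.02; 0.0005 0 0 0 0 0 0.02; 0.0005 0 0 0 0 0 0.02; 0.0005 0 0 0 0 0 0.02",
)

```text
t: 14.55
eef_pos: [492.6, -40.4, 9.5]
eef_rot: [0.074, -0.703, 0.703, -0.076]
wrist_force: [3.6, 0.5, -2.6]
gripper_width: 31.2
```

```bash
python3 look.py e
```

```text
14.55 [492.6 -40.4   9.5] thin s 575.4 F [ 3.6  0.5 -2.6]
top [713.9   7.8] [233. 233.] 57.0
side [713.5   8.8] [246. 237.] 57.3
top disc px [280.92 148.77] size [14.5 15.1] bub [281.13 149.72] world disc [735.   -9.4] bub off [-3.  -0.6]
side disc px [333.28 202.72] size [10.4 13.9] bub [332.97 202.94] world disc [732.  -11.9] bub off [-1.5 -0.6]
```

step_arm(
  deltas="0 0.0008 0 0 0 0 0.02; 0.0005 0 0 0 0 0 0.02; 0 0 0 0 0 0 0.02; 0 0 0 0 0 0 0.02; 0 0 0 0 0 0 0.02",
)

```text
t: 15.15
eef_pos: [492.2, -40.4, 9.0]
eef_rot: [0.074, -0.703, 0.703, -0.076]
wrist_force: [4.5, 1.4, 4.3]
gripper_width: 31.0
```

step_arm(
  deltas="0 0 0 0 0 0 0.02; 0 0 0 0 0 0 0.02; 0 0 0 0 0 0 0.02; 0 0 0 0 0 0 0.02; 0 0 0 0 0 0 0.02",
)

```text
t: 15.65
eef_pos: [492.2, -40.5, 9.0]
eef_rot: [0.074, -0.703, 0.703, -0.076]
wrist_force: [5.4, 1.3, 5.5]
gripper_width: 30.9
```

```bash
python3 look.py f
```

```text
15.65 [492.2 -40.5   9. ] thin s 575.0 F [5.4 1.3 5.5]
top [713.7   7.7] [233. 234.] 57.1
side [713.7   9.1] [246. 237.] 57.0
top disc px [280.9  148.83] size [14.6 14.8] bub [280.98 148.98] world disc [734.8  -9.3] bub off [-0.5 -0.3]
side disc px [333.28 202.73] size [10.4 13.8] bub [333.3  202.82] world disc [731.9 -11.9] bub off [-0.1 -0.4]
```

The bubble is now nearly centred in both views, so I'll let go and back away.

step_arm(
  deltas="0 0 0 0 0 0 0.034; 0 0 0 0 0 0 0.04; 0 0 0 0 0 0 0.05; 0 0 0 0 0 0 0.055; 0 0 0 0 0 0 0.055",
)

```text
t: 16.25
eef_pos: [490.7, -40.4, 8.3]
eef_rot: [-0.075, 0.703, -0.703, 0.075]
wrist_force: [0.1, 0.2, 0.6]
gripper_width: 55.0
```

step_arm(
  deltas="0 -0.01 0 0 0 0 0.055; 0 -0.02 0 0 0 0 0.055; 0 -0.03 0 0 0 0 0.055; 0 -0.04 0 0 0 0 0.055; 0 -0.04 0 0 0 0 0.055",
)

```text
t: 16.75
eef_pos: [490.8, -40.3, 150.5]
eef_rot: [0.075, -0.703, 0.703, -0.075]
wrist_force: [0.1, -0.1, -0.2]
gripper_width: 55.3
```

step_arm(
  deltas="-0.03 0 0.002 0 0 0 0.055; -0.03 0 0.003 0 0 0 0.055; -0.03 0 0.003 0 0 0 0.055; -0.03 0 0.003 0 0 0 0.055; -0.03 0 0.003 0 0 0 0.055",
)

```text
t: 17.25
eef_pos: [641.8, -22.3, 149.5]
eef_rot: [0.075, -0.703, 0.703, -0.075]
wrist_force: [-0.7, -0.1, -0.1]
gripper_width: 55.3
```

step_arm(
  deltas="-0.03 0 0.003 0 0 0 0.055; -0.03 0 0.003 0 0 0 0.055; -0.025 0 0 0 0 0 0.055; 0 0 0 0 0 0 0.055; 0 0 0 0 0 0 0.055",
)

```text
t: 17.75
eef_pos: [724.8, -10.3, 148.5]
eef_rot: [0.076, -0.703, 0.703, -0.075]
wrist_force: [0.3, 0.7, 0.1]
gripper_width: 55.0
```

```bash
python3 - <<'E'
from h import *
s=read_state(); im=capture('wrist')[:,:,::-1].copy(); np.save('pics/w9.npy',im);cv2.imwrite('pics/w9.png',im); u=proj('wrist',[733,-10,70],s)[0];print(s['t'],s['eef_pos'],u)
x,y=np.clip(u.astype(int)-60,0,[440,300]); cv2.imwrite('pics/w9c.png',cv2.resize(im[y:y+120,x:x+120],None,fx=5,fy=5,interpolation=cv2.INTER_CUBIC)); print(x,y)
E
```

```text
17.75 [724.75540331 -10.32404097 148.49074611] [275.50543234 209.48740906]
215 149
```

View pics/w9c.png

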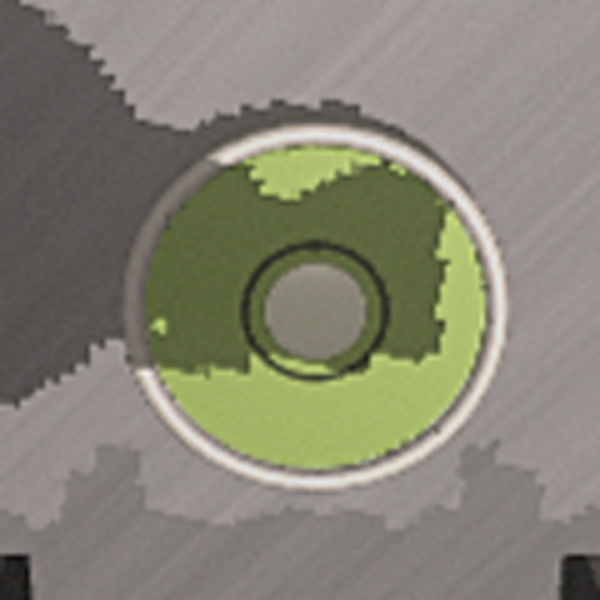

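The ring and bubble are both centred at about (315,311) in the crop. I'll retreat and do a last check.

step_arm(
  deltas="0.02 -0.02 0 0 0 0 0.055; 0.035 -0.02 0 0 0 0 0.055; 0.035 -0.01 0 0 0 0 0.055; 0.035 0 0 0 0 0 0.055; 0.035 0 0 0 0 0 0.055",
)

```text
t: 18.3
eef_pos: [566.2, -44.5, 199.7]
eef_rot: [0.075, -0.703, 0.703, -0.075]
wrist_force: [0.0, -0.3, -0.2]
gripper_width: 54.8
```

step_arm(
  deltas="0.035 0 0 0 0 0 0.055; 0.035 0 0 0 0 0 0.055; 0.035 0 0 0 0 0 0.055; 0.035 0 0 0 0 0 0.055; 0 0 0 0 0 0 0.055",
)

```text
t: 18.8
eef_pos: [426.2, -73.8, 198.8]
eef_rot: [-0.076, 0.703, -0.703, 0.073]
wrist_force: [0.2, -0.7, -0.3]
gripper_width: 54.7
```

```bash
python3 look.py g; python3 - <<'E'
import numpy as np,cv2
cv2.imwrite('pics/topg.png',np.load('pics/top_g.npy'));
from h import *
s=read_state(); cv2.imwrite('pics/w10.png',capture('wrist')[:,:,::-1])
E
```

```text
18.8 [426.2 -73.8 198.8] thin s 503.5 F [ 0.2 -0.7 -0.3]
top [713.9   7.8] [233. 234.] 57.0
side [713.5   9.1] [246. 237.] 57.1
top disc px [280.91 148.78] size [14.6 14.9] bub [281.   148.86] world disc [735.   -9.4] bub off [-0.2 -0.3]
side disc px [333.25 202.7 ] size [10.3 13.9] bub [333.27 202.73] world disc [731.9 -11.8] bub off [ 0.  -0.1]
```

View pics/topg.png

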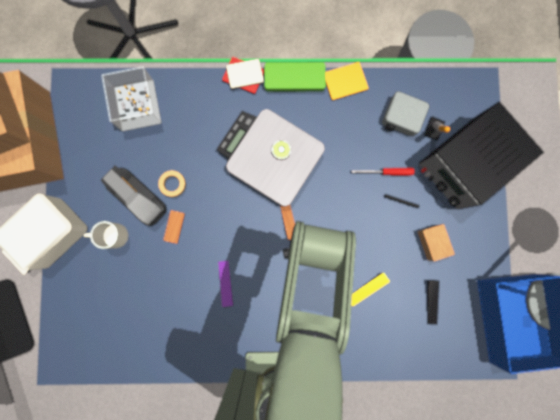

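View pics/w10.png

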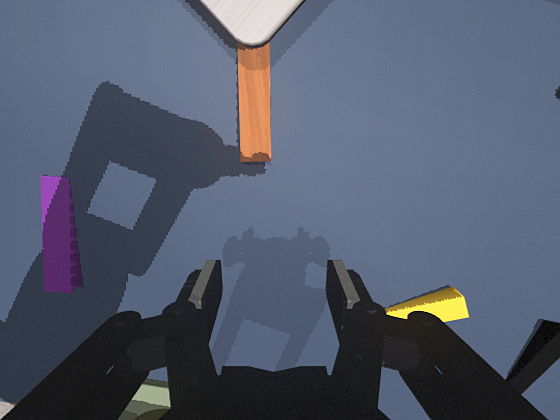

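View pics/lv_g.png

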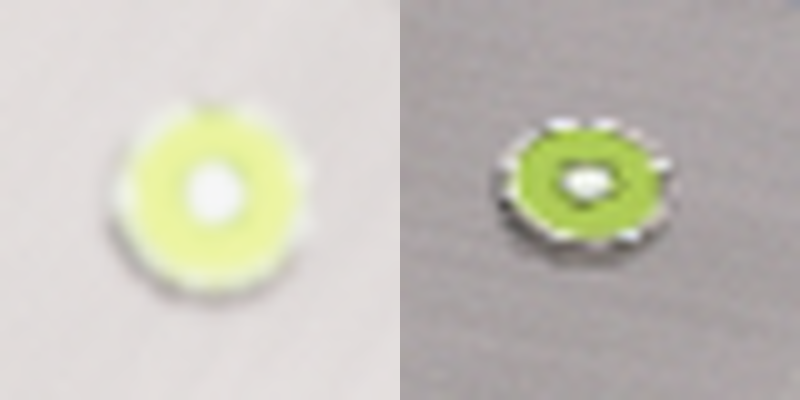

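The bubble is steady at the centre in both views. The wedge stands under the corner, its visible part from (254,45) to (255,160). The robot is clear and everything else is where it was, so I'm handing in.

```bash
python3 -c "
from plant import *
print(finish_job())"
```

```text
the job is handed in; nothing more can be done
None
```

I pushed the wooden wedge thin end first under the scale's low corner, then let go and backed the arm off. The wedge is carrying the corner and the bubble sits centred in its ring. I handed the job in at about 19 s.

- **Adjustment:** The first push went slightly too far, leaving the bubble about 2.2 mm off centre towards the robot. I regripped the wedge, eased it back about 2 mm and released it again.
- **Bubble:** After release, the close-up from the wrist camera showed the bubble and ring centres on top of each other. About a second later, with the arm clear, the top and side cameras both put the offset at 0.4 mm or less.
- **Scale position:** The top view shows about 1 mm of shift between start and finish. That is close to the measurement noise, and the scale straightening up also moves the pan. The side camera's fit showed a larger change (about 4–5 mm from the first picture, which used a different colour threshold). Its readings were steady within 0.5 mm after contact.
- **Forces:** While setting the wedge down before the push, the gripper briefly pressed on the bench with about 31 N, and I eased off at once. Forces read while pushing the wedge in were about 14 N or less.
- **Other items:** In the last top view nothing else looks moved.

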